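# Load a core fragment into its carrier and hold it balanced over the core box

## Robot

A 6-joint arm with a two-finger parallel gripper is mounted at the origin on the work surface. World frame = base frame: x ahead of the robot, y to its left, z up, the work surface at z = 0. Lengths are in m, angles in rad, forces in N, time in s.
With the tool pointing down it reaches from about 0.25 to 0.85 m from the base axis. Payload 12.5 kg.
Tool frame: the origin (TCP) lies between the finger pads, 19 mm behind the fingertips; this is the grasp point; z points along the fingers, y is the direction in which the jaws open and shut (so a half turn about z gives the same grasp; the last joint's range is limited). The gripper opens to 93 mm and grips with 3 to 60 N. Pads are 15 mm wide; open, the fingers measure 128 mm over their backs; the gripper's body (75 mm by 188 mm) begins 65 mm behind the grasp point.
Start: joints at [1.128, 0.351, 1.652, -0, 1.139, -0.085], TCP at [0.193, 0.515, 0.237] pointing down, gripper open.
Joint ranges: [-2.75, 2.75], [-0.79, 2.1], [0.01, 2.65], [-1.57, 4.71], [0.07, 3.14], [-2.87, 2.87]. Speed limits (rad/s): [2.22, 2.22, 2.79, 3.14, 3.14, 3.14].

## Interface

Orientations are given as a unit quaternion [w, x, y, z].
In Python, from plant import * gives the robot as it stands. The module is installed in compiled form; this text tells all that it offers.
- The arm moves only by the tool jog_arm, never from a script. Its argument "steps" is one flat list of numbers, 7 for each row, row after row: the turn, a rotation vector about the tool's x, y, z in degrees, then the shift along the tool's x, y, z in m, then the closure, from -1 (fully open) to 1 (shut), so that 0 is half open. A call has 1 to 8 rows; each row is the pose to reach, as a shift and turn from the pose measured when the call began, along the tool's axes at that moment; what a row does not reach only later rows make up. A row lasts 1/10 s, in which the tool goes at most 50 mm and 8.59 degrees, less where a joint would pass 70% of its speed; a pose out of reach is approached as far as the arm can. A call with a gripper value outside its range is refused whole. The fingers move at their own pace and stop on an object; "squeeze" is the grip in N (left out, the last holds). Time passes only in rows, so rows that repeat a pose let the fingers close. It gives the time, the measured TCP pose, the force and the opening at its end, in the units of the state.
- get_obs(): the state, without advancing time (a new reading comes with each control period).
- camera(name): name is "scene" or "top" or "wrist"; returns a dict with "pixels" (384x512x3 uint8, red, green, blue), "mtx" (3x3 intrinsics, pixels), "view" (4x4, takes a point from world to camera coordinates); the wrist camera has in their place "T_tool_cam" (4x4, takes a point from camera to tool coordinates, whose origin is the TCP and whose axes are the flange's). Camera axes: x right, y up, looking along -z (the intrinsics and any distortion apply to the point x, -y, -z); pixel columns grow to the right and rows downward; lengths in m; the calibration is good to about 2 mm. A picture is of the moment at which its call begins: read the wrist's pose just before it. There is no depth.
- job_done(): hands the job in, once; it reports no verdict.
The state is a dict: "clock": time; "joints": joint angles; "qvel": joint speeds; "joint_efforts": joint torques, N m; "ee_pos": TCP position; "tool_rot": TCP orientation; "force": force on the tool from outside, world axes, zero at the start; "wrist_torque": the same for the moment, N m; "finger_gap": opening from 0.0 (shut) to 1.0 (fully open).
Only numpy, scipy, OpenCV 4.12 (cv2) and the standard library are available. Lean on these libraries where they do the work, as an engineer would, in place of code of your own. Each camera call takes 0.05 s, during which the arm holds its last target.

## Task

Slide the loose gneiss core fragment through the carrier's open mouth until it is fully home against the inner stop, while the carrier stands in its dock. Then pinch the loaded carrier by its yellow fin at the loaded balance point, lift it, and finish while still holding it level and still about 5 cm above the rim of the black core box, centred over the empty row and lined up with it, touching nothing else. Leave the spatula, orange wedge and hand lens where they lie.

Things in the scene. Friction and masses are not known exactly. Their poses are not given: they have to be found in the camera images.
- core: Grey banded gneiss drill core, a uniform cylinder 145 mm long, 36 mm in diameter, about 0.39 kg, lying loose on the table (it can roll). Its x axis is the cylinder axis; both ends are alike, either may go in first. Its origin lies on the curved surface, so take the position from point core_center.
- core_center (a point): Centre of the core fragment, on its axis at mid length (18 mm above the table at the start).
- carrier: Loose aluminium core carrier, 0.50 kg, 200 mm long (own x -100 to +100), 48 mm wide, 80 mm high with its fin. Origin: centre of the underside; z up. From x = -100 (open mouth) to -16 it is a square sleeve, top 48 mm up; behind that a 4 mm base plate with the fin. Along the middle (y = 0) runs a yellow upright fin (see point balance).
- balance (a point): On the top edge of the yellow fin, above the balance point of the LOADED carrier (x = -37 within 4 mm; empty it is x = +6). No painted mark: 33 mm from the fin's mouth-side end. The fin is 12 mm thick, top edge 80 mm above the carrier's underside; from x = -70 to -16 it stands on the sleeve (48 to 80 mm up), from -16 to +100 on the base plate (4 to 80 mm up).
- mouth (a point): Centre of the bore at the mouth plane: carrier x = -100, y = 0, 24 mm up. Bore 40 x 40 mm (4 to 44 mm up), 80 mm deep to an inner stop at x = -20. Flared lips reach out to x = -111, widening sides and top by some 5 mm; the floor lip slopes down to 2 mm. Fully home, the core's centre is at x = -92.5 and 65 mm of core sticks out of the mouth plane.
- dock: Three wooden cleats 14 mm high fixed to the table, a U round the carrier's back half with 3 mm play each side and 2 mm behind; the bare table is its floor. Origin on the table under the carrier's origin, x axis as the carrier's. The core is pushed towards the closed end (+x), which takes the push; the carrier lifts straight up out of it.
- core_box: Black plastic core box fixed on the table, 390 mm along its x, 200 mm along its y, 55 mm high, origin at the centre of its underside; three rows run along its x, 60 mm wide inside, at y = -65 (empty), 0 and +65 mm (both filled with core, below the rim). A black flap lid, propped open and fixed, stands up from the +y long rim, leaning outwards, to 235 mm above the table.
- row (a point): Middle of the empty row, at the height of the box rim (55 mm above the table); the row runs along the box's x.
- spatula: Bystander: stainless spatula 200 mm long, lying flat on the table.
- wedge: Bystander: orange plastic wedge, 70 x 32 mm, rising to about 26 mm.
- lens: Bystander: round brass-bound hand lens 54 mm in diameter, 11 mm high, with a 55 mm dark handle.
There are look-alikes about, which are no part of the job. Of the things that look like the core, the larger one is meant.

How it is judged:
On the way:
1. the core is fully home in the sleeve while the carrier stands in its dock (x of core_center in the frame of carrier between -0.0985 and -0.0865 m and y of core_center in the frame of carrier between -0.006 and 0.006 m and z of core_center in the frame of carrier between 0.014 and 0.034 m and angle between the x axis of core and the x axis of carrier, either way round below 0.1 rad and height (world z) of carrier below 0.008 m and angle between carrier's own z axis and vertical below 0.05 rad and horizontal distance between carrier and dock below 0.03 m), for 0.2 s.
At the end, for the whole second after the job is handed in: Held by the fin, TCP within 17 mm along it of the balance point; level within 0.08 rad, still, underside 25 to 90 mm above the rim; balance point within 20 mm across, 45 mm along of the row's middle, parallel within 0.12 rad; core home within 6 mm; touching only the fingers (x of core_center in the frame of carrier between -0.0985 and -0.0865 m and y of core_center in the frame of carrier between -0.006 and 0.006 m and z of core_center in the frame of carrier between 0.014 and 0.034 m and angle between the x axis of core and the x axis of carrier, either way round below 0.1 rad and height (world z) of carrier between 0.08 and 0.145 m and angle between carrier's own z axis and vertical below 0.08 rad and linear speed of carrier below 0.03 m/s and angular speed of carrier below 0.15 rad/s and contact force between the fingers and carrier above 2 N and x of the grasp point in the frame of carrier between -0.054 and -0.02 m and z of the grasp point in the frame of carrier between 0.045 and 0.12 m and y of balance in the frame of core_box between -0.085 and -0.045 m and x of balance in the frame of core_box between -0.045 and 0.045 m and angle between the x axis of carrier and the x axis of core_box, either way round below 0.12 rad and contact force between each of carrier, core and core_box below 0.1 N and contact force between core and the fingers below 0.1 N); the arm keeps its last pose, push and grip.
It fails at once if the spatula was pushed away (more than 25 mm) (distance of spatula from where it was at the start of the episode above 0.025 m).
It fails at once if the wedge was pushed away (more than 25 mm) (distance of wedge from where it was at the start of the episode above 0.025 m).
It fails at once if the lens was pushed away (more than 25 mm) (distance of lens from where it was at the start of the episode above 0.025 m).
It also fails if it takes over 51 s, if anything falls off the work surface, if the arm or the gripper's body presses on something with over 40 N, if the wrist force passes 120 N, or if a joint passes its speed limit or range.

## Working session

There is one attempt and no reset: what is moved stays moved. The work goes in short steps, Python scripts to look and compute and a tool call to move; the robot and the scene stay as the last step left them, time stands still between calls to the robot, and variables do not carry over. Pictures are saved under pics/ and viewed, and the job is handed in when it is done.

Besides the shell and the picture viewer there is one more tool, called after ">>>" by a JSON object that holds its "fn" and its "kwargs", one argument or row to a line. jog_arm: Moves the arm, as the interface text tells. Its arguments: {"type":"object","properties":{"steps":{"type":"array","items":{"type":"number"}},"squeeze":{"type":"number"}},"required":["steps"]}

```bash
mkdir -p pics; ls
python3 - <<'E'
from plant import *
import cv2,numpy as np
np.set_printoptions(precision=4,suppress=True)
o=get_obs();print(o)
for n in ["scene","top","wrist"]:
    c=camera(n);cv2.imwrite(f"pics/{n}0.png",c["pixels"][:,:,::-1])
    np.savez(f"{n}0.npz",**c)
    print(n,[k for k in c]);print(c["mtx"]);print(c.get("view",c.get("T_tool_cam")))
E
```

```text
pics
{'clock': 0.0, 'joints': array([ 1.1284,  0.3512,  1.6524, -0.    ,  1.1391, -0.0846]), 'qvel': array([-0.0017, -0.0021, -0.0002, -0.0003, -0.0017, -0.0009]), 'joint_efforts': array([ -0.002 , -49.7321, -28.5256,   0.0698,   0.0257,  -0.0001]), 'ee_pos': array([0.1925, 0.5149, 0.2369]), 'tool_rot': array([-0.0001,  0.1779,  0.984 , -0.0006]), 'force': array([ 0.5701, -0.2449,  0.6728]), 'wrist_torque': array([-0.0157, -0.0029, -0.0047]), 'finger_gap': 1.0004608159088897}
scene ['pixels', 'mtx', 'view']
[[393.2865   0.     251.5582]
 [  0.     393.2865 195.2094]
 [  0.       0.       1.    ]]
[[-0.1056  0.9943  0.0157  0.1019]
 [-0.823  -0.0963  0.5599  0.4114]
 [ 0.5582  0.0462  0.8284 -1.3025]
 [ 0.      0.      0.      1.    ]]
top ['pixels', 'mtx', 'view']
[[373.7399   0.     251.537 ]
 [  0.     373.7399 180.7015]
 [  0.       0.       1.    ]]
[[-0.0217 -0.9998  0.0034 -0.015 ]
 [ 0.9954 -0.0213  0.0938 -0.5591]
 [-0.0937  0.0054  0.9956 -0.8663]
 [ 0.      0.      0.      1.    ]]
wrist ['pixels', 'mtx', 'T_tool_cam']
[[271.2729   0.     253.8168]
 [  0.     271.2729 195.0322]
 [  0.       0.       1.    ]]
[[ 0.0006  0.9542  0.2992  0.0832]
 [ 1.     -0.0009  0.0011  0.0005]
 [ 0.0014  0.2992 -0.9542 -0.1478]
 [ 0.      0.      0.      1.    ]]
```

View pics/scene0.png

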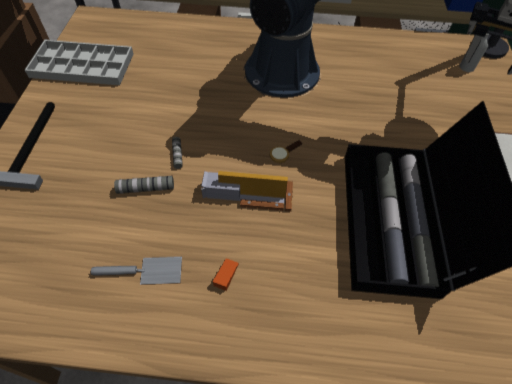

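View pics/top0.png

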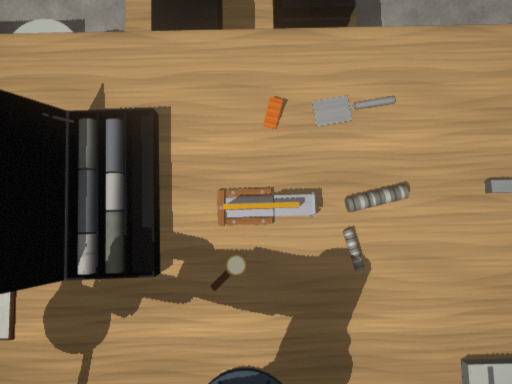

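View pics/wrist0.png

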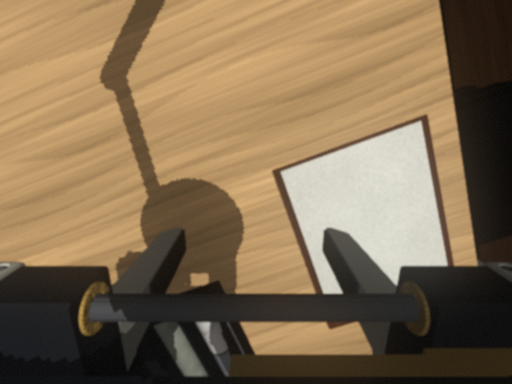

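Both overhead views show two loose banded cores: a large one at top px (377,197) / scene px (144,185) and a small one at top px (353,247) / scene px (177,153). The box cores at top px (88,195) and (115,195) also look similar. The large loose one is the target. The carrier is at top px (268,205) with its mouth towards the core. The lens is at (236,265), the wedge at (274,112) and the spatula at (345,107). I'll check enlarged crops next.

```bash
cat > h.py <<'E'
import numpy as np,cv2
np.set_printoptions(precision=4,suppress=True)
def ray(c,uv,z):
    K=c["mtx"];V=c["view"]
    d=np.linalg.inv(K)@np.array([uv[0],uv[1],1.]); d=np.array([d[0],-d[1],-d[2]])
    R=V[:3,:3];o=-R.T@V[:3,3];d=R.T@d
    return o+d*(z-o[2])/d[2]
def proj(c,p,V=None):
    V=c["view"] if V is None else V
    q=V[:3,:3]@np.asarray(p)+V[:3,3]; q=np.array([q[0],-q[1],-q[2]]);u=c["mtx"]@q;return u[:2]/u[2]
def crop(c,x0,y0,x1,y1,s,name):
    im=c["pixels"][y0:y1,x0:x1,::-1]
    im=cv2.resize(im,None,fx=s,fy=s,interpolation=cv2.INTER_CUBIC)
    for x in range((x0+9)//10*10,x1,10): cv2.line(im,((x-x0)*s,0),((x-x0)*s,4 if x%50 else 14),(0,0,255),1)
    for y in range((y0+9)//10*10,y1,10): cv2.line(im,(0,(y-y0)*s),(4 if y%50 else 14,(y-y0)*s),(0,0,255),1)
    cv2.imwrite(name,im)
E
python3 - <<'E'
from h import *
t=np.load("top0.npz");s=np.load("scene0.npz")
crop(t,210,170,420,280,3,"pics/tc.png")
crop(s,100,130,310,230,3,"pics/sc.png")
crop(t,50,95,180,290,3,"pics/tb.png")
E
```

```text
(no output)
```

View pics/tc.png

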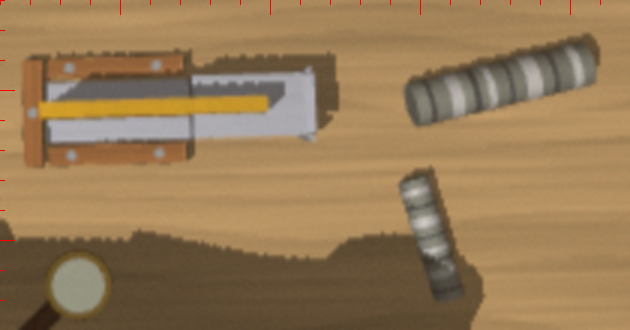

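View pics/sc.png

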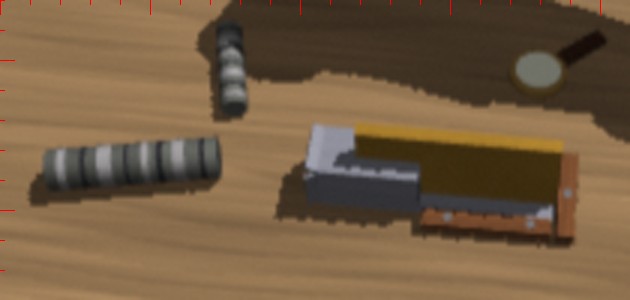

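View pics/tb.png

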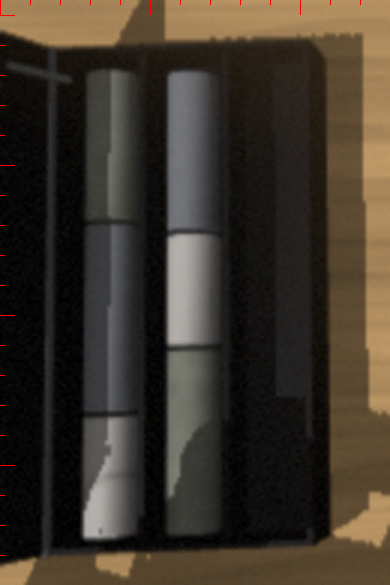

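Run:
```python
from h import *
t=np.load("top0.npz");s=np.load("scene0.npz")
T=lambda u,v:(210+u/3,170+v/3); S=lambda u,v:(100+u/3,130+v/3); B=lambda u,v:(50+u/3,95+v/3)
print("core top", ray(t,T(412,102),.018),ray(t,T(592,62),.018))
print("core scene", ray(s,S(46,170),.018),ray(s,S(214,157),.018))
a,b=ray(t,T(268,103),.08),ray(t,T(40,110),.08);print("fin top",a,b,np.linalg.norm(a-b),np.arctan2(*(b-a)[1::-1]))
a,b=ray(s,S(356,129),.08),ray(s,S(563,144),.08);print("fin scene",a,b,np.linalg.norm(a-b),np.arctan2(*(b-a)[1::-1]))
print("box rim right corners",ray(t,B(325,42),.055),ray(t,B(328,543),.055), "left", ray(t,B(48,50),.055),ray(t,B(44,555),.055))
for p in [(348,147),(425,148),(350,290),(441,296)]: print("box scene",ray(s,p,.055))
```

```text
core top [ 0.4983 -0.2556  0.018 ] [ 0.5273 -0.4016  0.018 ]
core scene [ 0.532  -0.3978  0.018 ] [ 0.5018 -0.2586  0.018 ]
fin top [ 0.4983 -0.1322  0.08  ] [0.4968 0.0373 0.08  ] 0.16959600883126077 1.5797934654802073
fin scene [ 0.5037 -0.1311  0.08  ] [0.4991 0.0375 0.08  ] 0.16869461434428307 1.5980821258443625
box rim right corners [0.7299 0.1885 0.055 ] [0.3446 0.1857 0.055 ] left [0.728  0.4051 0.055 ] [0.3405 0.3985 0.055 ]
box scene [0.3586 0.1932 0.055 ]
box scene [0.3375 0.3983 0.055 ]
box scene [0.7575 0.1849 0.055 ]
box scene [0.7493 0.3742 0.055 ]
```

```bash
cat >> h.py <<'E'
from scipy.spatial.transform import Rotation as Ro
def R0(o):
    w,x,y,z=o["tool_rot"];return Ro.from_quat([x,y,z,w])
def rel(o,p,yaw):
    """shift/turn from the present pose to TCP p, tool y at yaw deg, tool z down"""
    a=np.radians(yaw);Y=np.array([np.cos(a),np.sin(a),0]);Z=np.array([0,0,-1.]);X=np.cross(Y,Z)
    R=R0(o);Rt=Ro.from_matrix(np.c_[X,Y,Z])
    rv=np.degrees((R.inv()*Rt).as_rotvec());sh=R.inv().apply(np.asarray(p)-o["ee_pos"])
    print("turn",rv.round(2),"shift",sh.round(4))
    return rv,sh
E
python3 - <<'E'
from h import *;from plant import *
o=get_obs();rel(o,[.36,.10,.33],40);rel(o,[.50,-.30,.26],11.5)
E
```

```text
turn [-0.05  0.01 29.5 ] shift [-0.3022 -0.3301 -0.0927]
turn [-0.05  0.02 58.  ] shift [-0.5734 -0.6557 -0.0224]
```

>>> {"fn": "jog_arm", "kwargs": {
  "steps": [0, 0, 0, 0, 0, -0.05, -1, 0, 0, 6, -0.03, -0.03, -0.09, -1, 0, 0, 12, -0.06, -0.065, -0.09, -1, 0, 0, 18, -0.1, -0.11, -0.09, -1, 0, 0, 24, -0.14, -0.155, -0.09, -1, 0, 0, 29, -0.18, -0.2, -0.09, -1, 0, 0, 29, -0.22, -0.24, -0.09, -1, 0, 0, 29, -0.26, -0.28, -0.09, -1]
}}

```text
clock: 0.95
ee_pos: [0.3193, 0.202, 0.3273]
tool_rot: [0.0, 0.418, 0.908, -0.0]
force: [1.4, -0.3, 0.6]
finger_gap: 0.995
```

Run:
```python
from h import *;from plant import *
o=get_obs();print(o["clock"],o["ee_pos"],o["joints"]);rel(o,[.51,-.32,.26],11.5)
```

```text
0.95 [0.3193 0.202  0.3273] [ 0.4411 -0.072   1.9193 -0.0006  1.2945 -0.266 ]
turn [-0.01  0.03 29.02] shift [-0.5207 -0.1942  0.0677]
```

>>> {"fn": "jog_arm", "kwargs": {
  "steps": [0, 0, 8, -0.045, -0.015, 0, -1, 0, 0, 16, -0.09, -0.03, 0.0, -1, 0, 0, 24, -0.135, -0.05, 0, -1, 0, 0, 29, -0.18, -0.067, 0.01, -1, 0, 0, 29, -0.225, -0.084, 0.015, -1, 0, 0, 29, -0.27, -0.1, 0.02, -1, 0, 0, 29, -0.315, -0.117, 0.025, -1, 0, 0, 29, -0.36, -0.135, 0.03, -1]
}}

```text
clock: 1.75
ee_pos: [0.4508, -0.1615, 0.2972]
tool_rot: [0.0, 0.633, 0.774, -0.0]
force: [1.6, 1.1, 0.7]
finger_gap: 1.002
```

Run:
```python
from h import *;from plant import *
o=get_obs();print(o["clock"],o["ee_pos"],o["joints"]);rel(o,[.51,-.32,.24],11.5)
```

```text
1.75 [ 0.4508 -0.1615  0.2972] [-0.441   0.159   1.7506 -0.0004  1.2317 -0.6416]
turn [-0.    0.03  0.  ] shift [-0.1671  0.0264  0.0573]
```

>>> {"fn": "jog_arm", "kwargs": {
  "steps": [0, 0, 0, -0.045, 0.007, 0.015, -1, 0, 0, 0, -0.09, 0.015, 0.03, -1, 0, 0, 0, -0.13, 0.022, 0.045, -1, 0, 0, 0, -0.167, 0.026, 0.057, -1, 0, 0, 0, -0.167, 0.026, 0.057, -1, 0, 0, 0, -0.167, 0.026, 0.057, -1]
}}

```text
clock: 2.35
ee_pos: [0.5092, -0.3201, 0.2395]
tool_rot: [-0.001, 0.633, 0.774, -0.0]
force: [0.1, 0.6, -0.2]
finger_gap: 1.0
```

Run:
```python
from h import *;from plant import *
o=get_obs();print(o["clock"],o["ee_pos"],o["tool_rot"])
c=camera("wrist");T=np.eye(4);T[:3,:3]=R0(o).as_matrix();T[:3,3]=o["ee_pos"]
V=np.linalg.inv(T@c["T_tool_cam"])
np.savez("w1.npz",pixels=c["pixels"],mtx=c["mtx"],view=V)
cv2.imwrite("pics/w1.png",c["pixels"][:,:,::-1])
```

```text
2.35 [ 0.5092 -0.3201  0.2395] [-0.0007  0.6331  0.7741 -0.0001]
```

View pics/w1.png

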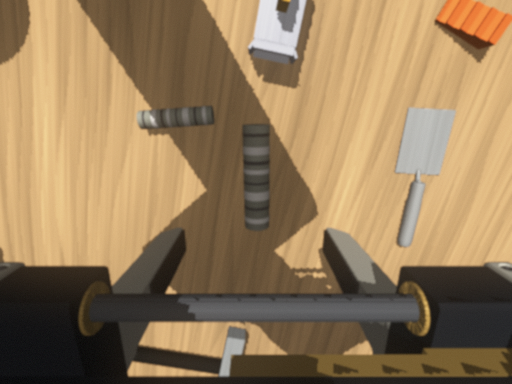

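The wrist view shows the core upright in the image, from (256,124) to (257,229), with the carrier mouth lip at (275,55). The small core is at (175,117), the spatula at (420,170) and the wedge at (475,20).

Run:
```python
from h import *
w=np.load("w1.npz")
crop(w,215,0,325,240,3,"pics/w1c.png")
```

```text
(no output)
```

View pics/w1c.png

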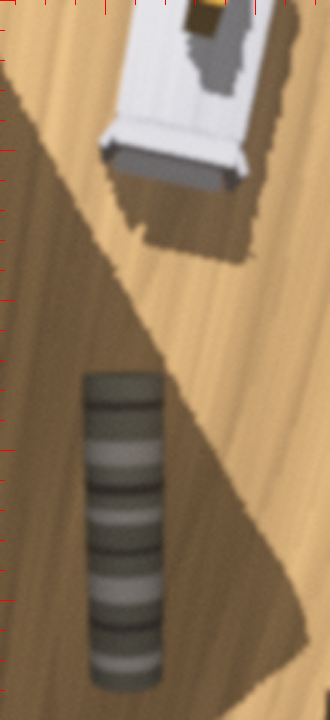

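Run:
```python
from h import *
w=np.load("w1.npz")
W=lambda u,v:(215+u/3,v/3)
a,b=ray(w,W(123.5,376),.018),ray(w,W(126.5,686),.018);print(a,b,(a+b)/2,np.linalg.norm(a-b),np.degrees(np.arctan2(*(a-b)[1::-1])))
a,b=ray(w,W(118,118),.048),ray(w,W(244,143),.048);print("sleeve mouth",a,b,(a+b)/2,np.linalg.norm(a-b),np.degrees(np.arctan2(*(b-a)[1::-1])))
print("sleeve side",ray(w,W(135,0),.048),ray(w,W(275,0),.048))
# predicted corners check in top view for a carrier at (x,y), yaw
t=np.load("top0.npz");s=np.load("scene0.npz")
for c,n in((t,"top"),(s,"scene"),(w,"w")):
  for yaw in (90.5,):
    cy,sy=np.cos(np.radians(yaw)),np.sin(np.radians(yaw)); o=np.array([.5,-.0625,0])
    f=lambda x,y,z:proj(c,o+np.array([cy*x-sy*y,sy*x+cy*y,z]))
    print(n,"fin",f(-.07,0,.08),f(.1,0,.08),"mouth corners",f(-.1,.024,.048),f(-.1,-.024,.048))
```

```text
[ 0.4998 -0.2564  0.018 ] [ 0.5313 -0.4019  0.018 ] [ 0.5156 -0.3291  0.018 ] 0.1488107385829276 102.19972086653415
sleeve mouth [ 0.4786 -0.1645  0.048 ] [ 0.5264 -0.1633  0.048 ] [ 0.5025 -0.1639  0.048 ] 0.047771197575226965 1.4686198052075228
sleeve side [ 0.4771 -0.1267  0.048 ] [ 0.526  -0.1168  0.048 ]
top fin [299.4124 203.2981] [223.2506 205.6144] mouth corners [311.0009 213.7584] [310.0642 193.0324]
scene fin [218.2987 171.9566] [287.6576 178.0171] mouth corners [208.6823 171.1365] [205.6336 186.3883]
w fin [283.1732  -0.2964] [ 331.3569 -249.2248] mouth corners [253.1     37.1576] [295.2336  46.3639]
```

Run:
```python
from h import *;from plant import *
o=get_obs();rel(o,[.522,-.3635,.10],12);rel(o,[.522,-.3635,.0245],12)
```

```text
turn [-0.02 -0.01 -0.5 ] shift [-0.0457  0.0036  0.1402]
turn [-0.02 -0.01 -0.5 ] shift [-0.0457  0.0037  0.2157]
```

>>> {"fn": "jog_arm", "kwargs": {
  "steps": [0, 0, -0.5, -0.02, 0.002, 0.04, -1, 0, 0, -0.5, -0.0457, 0.0037, 0.08, -1, 0, 0, -0.5, -0.0457, 0.0037, 0.12, -1, 0, 0, -0.5, -0.0457, 0.0037, 0.155, -1, 0, 0, -0.5, -0.0457, 0.0037, 0.18, -1, 0, 0, -0.5, -0.0457, 0.0037, 0.2, -1, 0, 0, -0.5, -0.0457, 0.0037, 0.2155, -1, 0, 0, -0.5, -0.0457, 0.0037, 0.2155, -1]
}}

```text
clock: 3.2
ee_pos: [0.5216, -0.3623, 0.0236]
tool_rot: [-0.001, 0.629, 0.777, -0.0]
force: [0.3, 0.6, 0.5]
finger_gap: 0.995
```

>>> {"fn": "jog_arm", "kwargs": {
  "steps": [0, 0, 0, 0, 0, 0, 0, 0, 0, 0, 0, 0, 0, 0.3, 0, 0, 0, 0, 0, 0, 0.5, 0, 0, 0, 0, 0, 0, 0.7, 0, 0, 0, 0, 0, 0, 1, 0, 0, 0, 0, 0, 0, 1, 0, 0, 0, 0, 0, 0, 1, 0, 0, 0, 0, 0, 0, 1],
  "squeeze": 50
}}

```text
clock: 4.0
ee_pos: [0.5215, -0.3623, 0.0236]
tool_rot: [-0.001, 0.629, 0.777, -0.0]
force: [0.4, -0.3, -0.0]
finger_gap: 0.375
```

Run:
```python
from h import *;from plant import *
o=get_obs();print(o)
c=camera("wrist");T=np.eye(4);T[:3,:3]=R0(o).as_matrix();T[:3,3]=o["ee_pos"]
V=np.linalg.inv(T@c["T_tool_cam"])
np.savez("w2.npz",pixels=c["pixels"],mtx=c["mtx"],view=V)
cv2.imwrite("pics/w2.png",c["pixels"][:,:,::-1])
```

```text
{'clock': 4.0, 'joints': array([-0.6804,  0.7699,  1.5441, -0.0003,  0.8302, -0.8904]), 'qvel': array([ 0.0011, -0.0007, -0.0001, -0.0006,  0.001 ,  0.001 ]), 'joint_efforts': array([ -0.2812, -64.5534, -21.935 ,   0.0341,   0.068 ,   0.0526]), 'ee_pos': array([ 0.5215, -0.3623,  0.0236]), 'tool_rot': array([-0.0013,  0.629 ,  0.7774, -0.0001]), 'force': array([ 0.3518, -0.2675, -0.0102]), 'wrist_torque': array([-0.0897,  0.0796,  0.0722]), 'finger_gap': 0.3751137363239711}
```

View pics/w2.png

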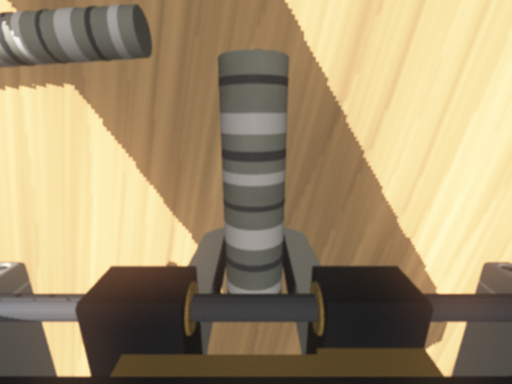

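Run:
```python
from h import *;from plant import *
o=get_obs();rel(o,[.502,-.308,.0295],1.2)
```

```text
turn [-0.11 -0.1  10.85] shift [ 0.0572 -0.0078 -0.0058]
```

>>> {"fn": "jog_arm", "kwargs": {
  "steps": [0, 0, 0, 0, 0, -0.003, 1, 0, 0, 0, 0, 0, -0.006, 1, 0, 0, 3, 0.01, -0.002, -0.006, 1, 0, 0, 6, 0.022, -0.004, -0.006, 1, 0, 0, 9, 0.036, -0.006, -0.006, 1, -0.1, -0.1, 10.8, 0.05, -0.0078, -0.006, 1, -0.1, -0.1, 10.8, 0.057, -0.0078, -0.006, 1, -0.1, -0.1, 10.8, 0.057, -0.0078, -0.006, 1],
  "squeeze": 60
}}

```text
clock: 4.85
ee_pos: [0.502, -0.3076, 0.0298]
tool_rot: [-0.0, 0.699, 0.715, -0.0]
force: [-0.3, -0.3, -3.7]
finger_gap: 0.375
```

```bash
cat > look.py <<'E'
import sys
from h import *;from plant import *
n=sys.argv[1]
o=get_obs();print(o["clock"],o["ee_pos"],o["tool_rot"],o["force"],o["wrist_torque"],o["finger_gap"])
c=camera("wrist");T=np.eye(4);T[:3,:3]=R0(o).as_matrix();T[:3,3]=o["ee_pos"]
V=np.linalg.inv(T@c["T_tool_cam"])
np.savez(n+"w.npz",pixels=c["pixels"],mtx=c["mtx"],view=V)
cv2.imwrite(f"pics/{n}w.png",c["pixels"][:,:,::-1])
for k in sys.argv[2:]:
    c=camera(k);np.savez(n+k+".npz",**c);cv2.imwrite(f"pics/{n}{k}.png",c["pixels"][:,:,::-1])
E
python3 look.py a scene top; python3 -c "
from h import *
crop(np.load('ascene.npz'),120,120,310,230,4,'pics/asc.png')
crop(np.load('aw.npz'),190,0,330,130,4,'pics/awc.png')"
```

```text
4.85 [ 0.502  -0.3076  0.0298] [-0.0003  0.6988  0.7153 -0.0001] [-0.2748 -0.3321 -3.6792] [-0.2385  0.057   0.0066] 0.3747304157482282
```

View pics/asc.png

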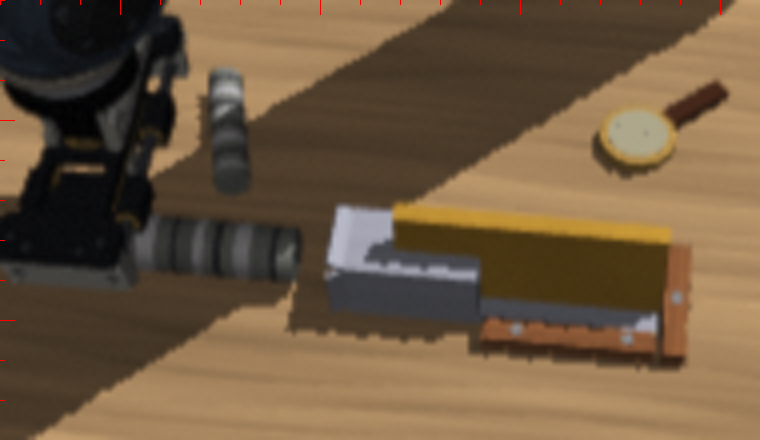

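View pics/aw.png

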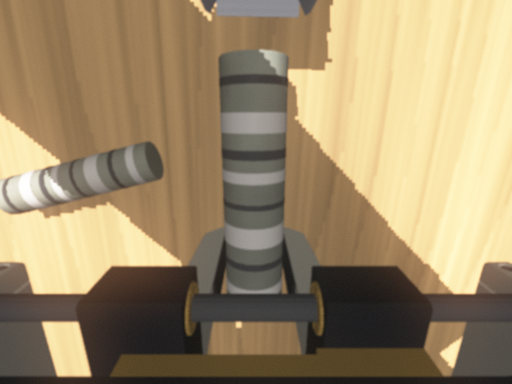

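View pics/awc.png

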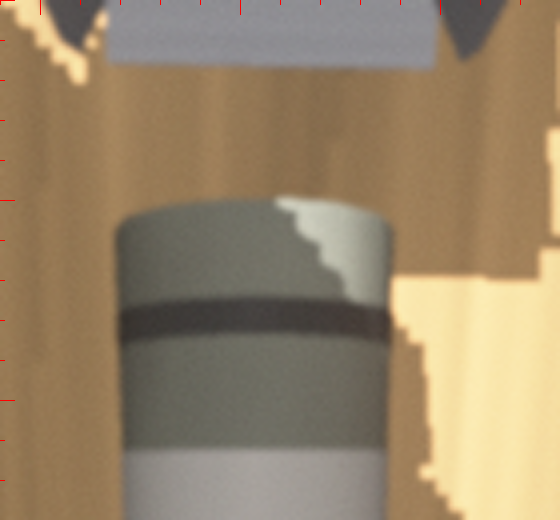

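Run:
```python
from h import *
w=np.load("aw.npz");W=lambda u,v:(190+u/4,v/4)
a,b=ray(w,W(105,62),.002),ray(w,W(437,68),.002);print(a,b,(a+b)/2,np.linalg.norm(a-b),np.degrees(np.arctan2(*(b-a)[1::-1])))
a,b=ray(w,W(116,235),.024),ray(w,W(392,235),.024);print("core front",(a+b)/2,np.linalg.norm(a-b))
print(ray(w,(254,50),.042))
s=np.load("ascene.npz")
c=lambda u,v:(120+u/4,120+v/4)
print("scene core front top",ray(s,c(287,228),.042),"sleeve top mouth corners(flare lip)",ray(s,c(336,207),.05),ray(s,c(328,268),.05))
a,b=ray(s,c(394,207),.08),ray(s,c(669,233),.08);print("fin",a,b,(np.degrees(np.arctan2(*(b-a)[1::-1]))))
t=np.load("atop.npz");crop(t,210,170,420,280,3,"pics/atc.png")
```

```text
[ 0.4783 -0.1738  0.002 ] [ 0.525  -0.1734  0.002 ] [ 0.5016 -0.1736  0.002 ] 0.04667249701490175 0.4624321191926346
core front [ 0.4999 -0.1988  0.024 ] 0.035377573195526986
[ 0.5001 -0.1982  0.042 ]
scene core front top [ 0.496  -0.2035  0.042 ] sleeve top mouth corners(flare lip) [ 0.4817 -0.1738  0.05  ] [ 0.5291 -0.1705  0.05  ]
fin [ 0.4999 -0.1321  0.08  ] [0.4999 0.0365 0.08  ] 89.99191229694364
```

View pics/atc.png

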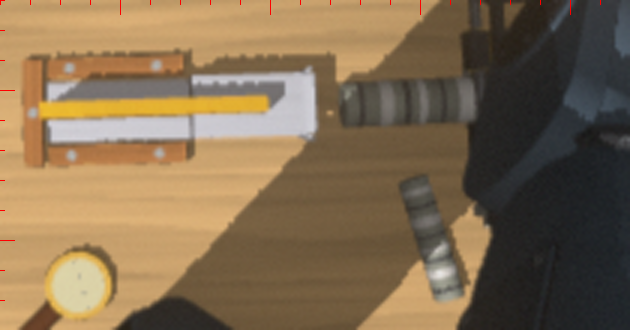

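Run:
```python
from h import *;from plant import *
o=get_obs();rel(o,[.5022,-.277,.0295],.6);rel(o,[.5022,-.25,.0295],.6)
```

```text
turn [0.01 0.03 0.67] shift [0.0318 0.0006 0.0004]
turn [0.01 0.03 0.67] shift [0.0588 0.0012 0.0003]
```

>>> {"fn": "jog_arm", "kwargs": {
  "steps": [0, 0, 0.67, 0, 0.0002, 0.0003, 1, 0, 0, 0.67, 0.01, 0.0002, 0.0003, 1, 0, 0, 0.67, 0.02, 0.0004, 0.0003, 1, 0, 0, 0.67, 0.025, 0.0004, 0.0003, 1, 0, 0, 0.67, 0.03, 0.0006, 0.0003, 1, 0, 0, 0.67, 0.035, 0.0007, 0.0003, 1, 0, 0, 0.67, 0.04, 0.0008, 0.0003, 1, 0, 0, 0.67, 0.04, 0.0008, 0.0003, 1]
}}

```text
clock: 5.8
ee_pos: [0.5023, -0.2682, 0.0296]
tool_rot: [0.0, 0.703, 0.711, -0.0]
force: [0.3, -0.3, -4.2]
finger_gap: 0.375
```

```bash
python3 look.py b scene; python3 -c "
from h import *
crop(np.load('bscene.npz'),120,120,310,230,4,'pics/bsc.png')
crop(np.load('bw.npz'),190,0,330,130,4,'pics/bwc.png')"
```

```text
5.8 [ 0.5023 -0.2682  0.0296] [ 0.0001  0.7032  0.711  -0.0001] [ 0.3235 -0.3239 -4.1657] [-0.1565  0.0614  0.0293] 0.3753141656509569
```

View pics/bsc.png

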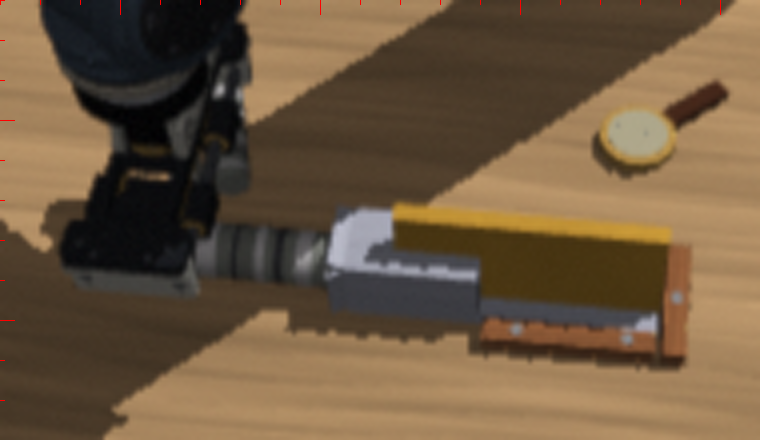

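View pics/bwc.png

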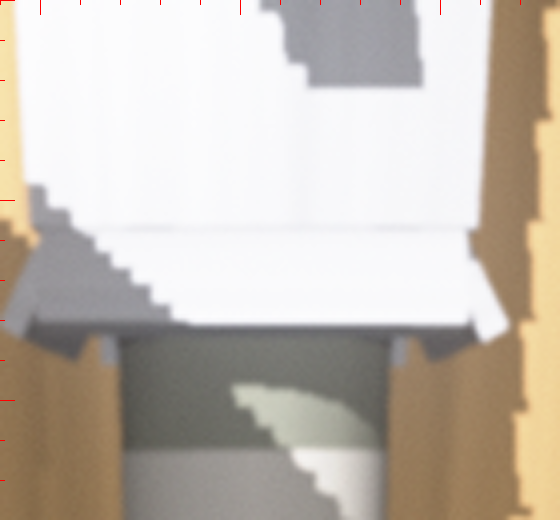

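The core's end is between the lips and centred: at the crop row about 340, roughly equal slivers of floor lip show on its left and right. I'll push on.

>>> {"fn": "jog_arm", "kwargs": {
  "steps": [0, 0, 0, 0.01, 0, 0, 1, 0, 0, 0, 0.02, 0, 0, 1, 0, 0, 0, 0.03, 0, 0, 1, 0, 0, 0, 0.04, 0, 0, 1, 0, 0, 0, 0.05, 0, 0, 1, 0, 0, 0, 0.058, 0, 0, 1, 0, 0, 0, 0.063, 0, 0, 1, 0, 0, 0, 0.066, 0, 0, 1]
}}

```text
clock: 6.7
ee_pos: [0.5017, -0.2023, 0.0296]
tool_rot: [0.0, 0.703, 0.711, -0.0]
force: [-0.3, 0.3, -3.3]
finger_gap: 0.376
```

```bash
python3 look.py c scene; python3 -c "
from h import *
crop(np.load('cscene.npz'),120,120,310,230,4,'pics/csc.png')"
```

```text
6.7 [ 0.5017 -0.2023  0.0296] [ 0.0003  0.7032  0.711  -0.0001] [-0.2761  0.3152 -3.3404] [-0.2168  0.0443  0.0477] 0.3757073122297017
```

View pics/csc.png

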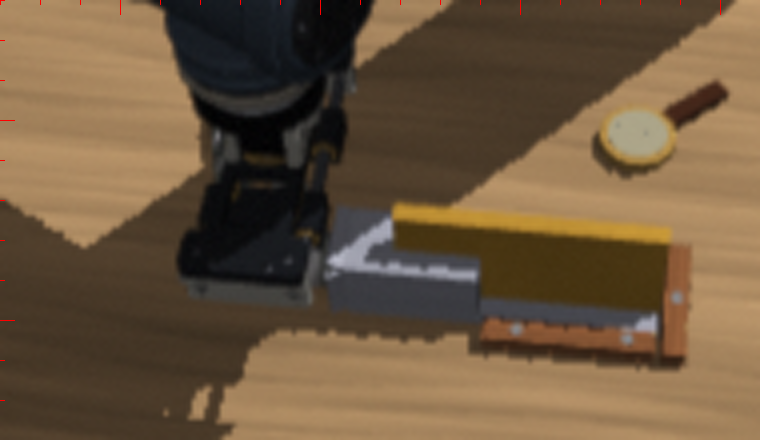

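View pics/cw.png

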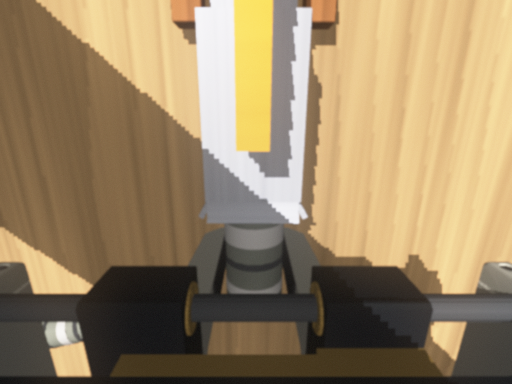

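>>> {"fn": "jog_arm", "kwargs": {
  "steps": [0, 0, 0, 0.003, 0, 0, 1, 0, 0, 0, 0.006, 0, 0, 1, 0, 0, 0, 0.008, 0, 0, 1, 0, 0, 0, 0.01, 0, 0, 1]
}}

```text
clock: 7.2
ee_pos: [0.5015, -0.1925, 0.0296]
tool_rot: [0.0, 0.703, 0.711, -0.0]
force: [-0.3, -1.7, -3.2]
finger_gap: 0.373
```

>>> {"fn": "jog_arm", "kwargs": {
  "steps": [0, 0, 0, 0.001, 0, 0, 1, 0, 0, 0, 0.002, 0, 0, 1, 0, 0, 0, 0.002, 0, 0, 1]
}}

```text
clock: 7.5
ee_pos: [0.5016, -0.1907, 0.0296]
tool_rot: [0.001, 0.703, 0.711, -0.0]
force: [0.1, -2.2, -3.3]
finger_gap: 0.378
```

>>> {"fn": "jog_arm", "kwargs": {
  "steps": [0, 0, 0, 0.0015, 0, 0, 1, 0, 0, 0, 0.003, 0, 0, 1, 0, 0, 0, 0.003, 0, 0, 1]
}}

```text
clock: 7.8
ee_pos: [0.5027, -0.19, 0.0303]
tool_rot: [0.003, 0.703, 0.711, -0.0]
force: [-0.6, -18.0, -3.0]
finger_gap: 0.378
```

>>> {"fn": "jog_arm", "kwargs": {
  "steps": [0, 0, 0, -0.001, 0, 0.001, 1, 0, 0, 0, -0.0015, 0, 0.0015, 1, 0, 0, 0, -0.0015, 0, 0.0015, 0.2, 0, 0, 0, -0.0015, 0, 0.0015, -0.2, 0, 0, 0, -0.0015, 0, 0.0015, -0.4, 0, 0, 0, -0.0015, 0, 0.0015, -0.4, 0, 0, 0, -0.0015, 0, 0.0015, -0.4]
}}

```text
clock: 8.5
ee_pos: [0.5027, -0.1914, 0.0289]
tool_rot: [0.003, 0.703, 0.711, -0.0]
force: [0.7, -0.1, -0.1]
finger_gap: 0.683
```

>>> {"fn": "jog_arm", "kwargs": {
  "steps": [0, 0, 0, 0, 0, -0.02, -0.4, 0, 0, 0, -0.01, 0, -0.06, -0.4, 0, 0, 0, -0.03, 0, -0.11, -0.4, 0, 0, 0, -0.05, 0, -0.15, -0.4, 0, 0, 0, -0.05, 0, -0.15, -0.4, 0, 0, 0, -0.05, 0, -0.15, -0.4]
}}

```text
clock: 9.1
ee_pos: [0.5028, -0.241, 0.1796]
tool_rot: [0.004, 0.703, 0.711, -0.0]
force: [-0.1, 0.5, 0.2]
finger_gap: 0.698
```

```bash
python3 look.py d scene top; python3 -c "
from h import *
crop(np.load('dscene.npz'),120,120,310,230,4,'pics/dsc.png')
crop(np.load('dw.npz'),190,0,330,200,3,'pics/dwc.png')
crop(np.load('dtop.npz'),210,170,420,280,3,'pics/dtc.png')"
```

```text
9.1 [ 0.5028 -0.241   0.1796] [ 0.0038  0.7032  0.711  -0.0002] [-0.1385  0.531   0.228 ] [-0.0696  0.0825 -0.0217] 0.6982778434983369
```

View pics/dsc.png

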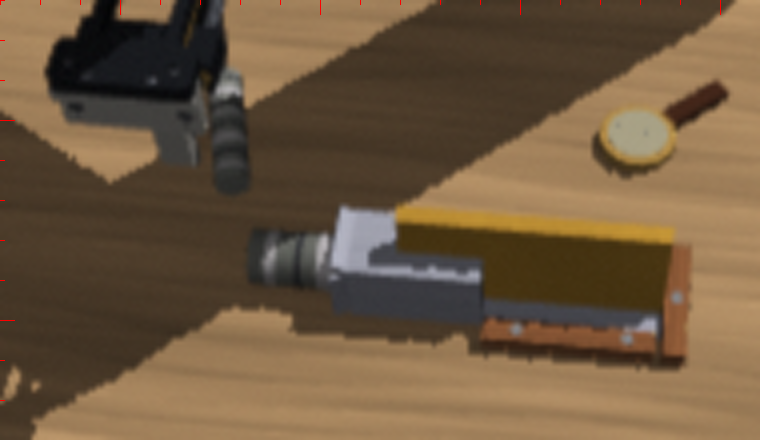

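View pics/dw.png

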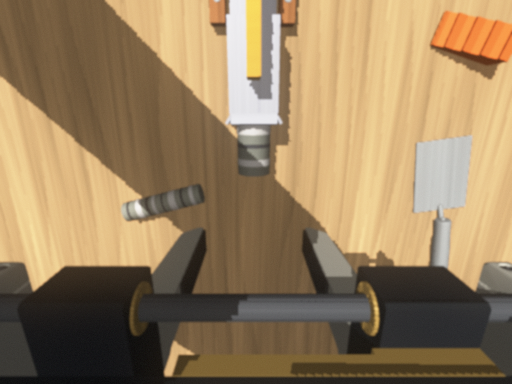

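View pics/dtc.png

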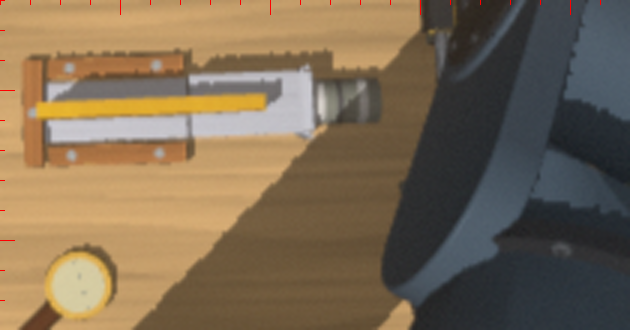

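```bash
python3 -c "
from h import *
crop(np.load('dw.npz'),200,50,310,200,4,'pics/dwc.png')"
```

```text
(no output)
```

View pics/dwc.png

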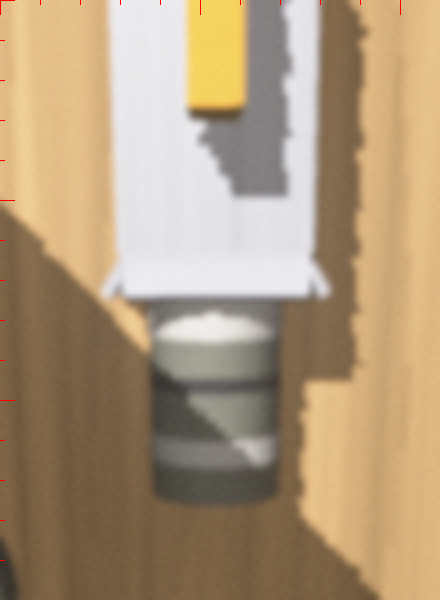

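```bash
python3 -c "
from h import *
w=np.load('dw.npz');C=lambda u,v:(200+u/4,50+v/4)
f=ray(w,C(216,107),.08);fo=ray(w,C(216,258),.048);e=ray(w,C(215,503),.040);l=ray(w,C(213,297),.053)
e2=ray(w,C(153,488),.022)
print(f,fo,l,e,e2);print('end rel fin',f[1]-e[1],'expect .095; rel fold',fo[1]-e[1],'expect .065; lip',l[1]-e[1],.054)
print('core x at sides',ray(w,C(153,440),.022),ray(w,C(277,440),.022))
t=np.load('dtop.npz');T=lambda u,v:(210+u/3,170+v/3)
print('top',ray(t,T(266,101),.08),ray(t,T(38,109),.08),ray(t,T(380,100),.03))
s=np.load('dscene.npz');S=lambda u,v:(120+u/4,120+v/4)
print('scene',ray(s,S(397,209),.08),ray(s,S(674,235),.08),ray(s,S(249,258),.022))
"
```

```text
[ 0.5029 -0.1312  0.08  ] [ 0.5034 -0.1623  0.048 ] [ 0.5028 -0.1713  0.053 ] [ 0.504  -0.2263  0.04  ] [ 0.4862 -0.2264  0.022 ]
end rel fin 0.09503117414231324 expect .095; rel fold 0.06397094989977262 expect .065; lip 0.05492184027804781 0.054
core x at sides [ 0.4863 -0.2125  0.022 ] [ 0.5215 -0.2121  0.022 ]
top [ 0.4998 -0.1308  0.08  ] [0.4976 0.0388 0.08  ] [ 0.5002 -0.2273  0.03  ]
scene [ 0.5012 -0.1301  0.08  ] [0.5011 0.0397 0.08  ] [ 0.5081 -0.2281  0.022 ]
```

The core is home: its end is 95.0 mm behind the fin end (expected 95) and 64.0 mm behind the fold (expected 65). Next is the fin at the balance point, about (0.502, -0.098).

Run:
```python
from h import *;from plant import *
o=get_obs();rel(o,[.502,-.098,.18],.5);rel(o,[.502,-.098,.071],.5)
```

```text
turn [0.09 0.2  0.2 ] shift [ 0.1419  0.0016 -0.0028]
turn [0.09 0.2  0.2 ] shift [0.1423 0.0014 0.1062]
```

>>> {"fn": "jog_arm", "kwargs": {
  "steps": [0, 0, 0, 0.04, 0, 0, -0.4, 0.1, 0.2, 0.2, 0.085, 0.0015, 0, -0.4, 0.1, 0.2, 0.2, 0.125, 0.0015, 0, -0.4, 0.1, 0.2, 0.2, 0.142, 0.0015, 0.02, -0.4, 0.1, 0.2, 0.2, 0.142, 0.0015, 0.05, -0.4, 0.1, 0.2, 0.2, 0.142, 0.0015, 0.08, -0.4, 0.1, 0.2, 0.2, 0.142, 0.0015, 0.1, -0.4, 0.1, 0.2, 0.2, 0.1423, 0.0014, 0.106, -0.4]
}}

```text
clock: 10.05
ee_pos: [0.5002, -0.097, 0.0684]
tool_rot: [-0.002, 0.704, 0.71, -0.001]
force: [-0.3, -0.2, -0.0]
finger_gap: 0.697
```

```bash
python3 look.py e scene top; python3 -c "
from h import *
crop(np.load('escene.npz'),120,100,310,230,4,'pics/esc.png')"
```

```text
10.05 [ 0.5002 -0.097   0.0684] [-0.0024  0.7038  0.7104 -0.0013] [-0.2953 -0.2455 -0.0262] [-0.0662  0.1043  0.0752] 0.6967074305708885
```

View pics/esc.png

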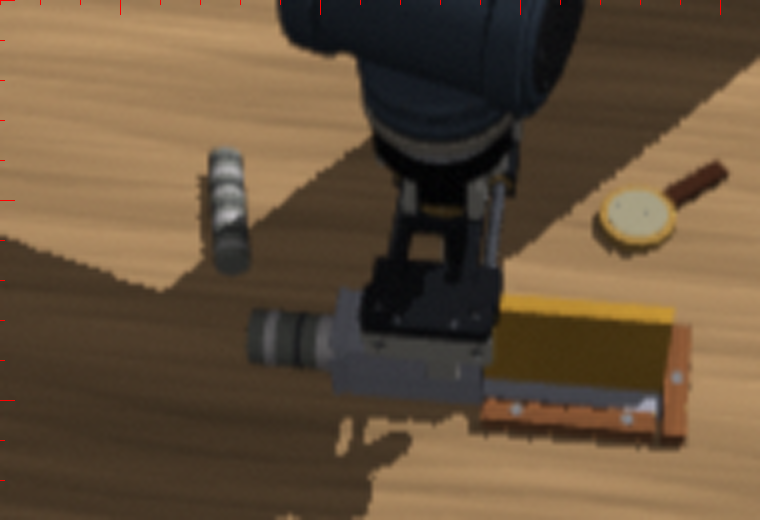

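View pics/ew.png

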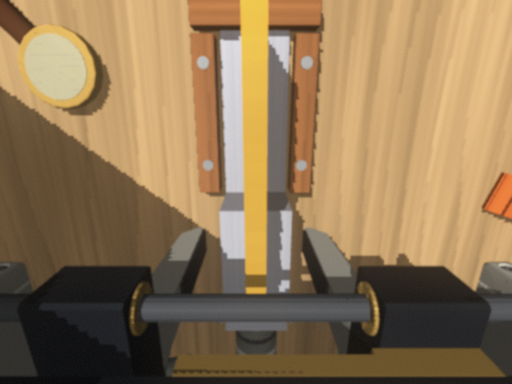

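Run:
```python
from h import *;from plant import *
w=np.load('ew.npz')
crop(w,210,150,310,310,4,'pics/ewc.png')
print(ray(w,(235,210),.048),ray(w,(280,210),.048),ray(w,(235,193),.004))
print("fin",ray(w,(255.5,200),.08),ray(w,(255.5,60),.08))
o=get_obs();print(o['ee_pos'],o['tool_rot']);rel(o,[.5015,-.098,.0705],.5)
```

```text
[ 0.4882 -0.0765  0.048 ] [ 0.5179 -0.0762  0.048 ] [ 0.485  -0.0782  0.004 ]
fin [ 0.5015 -0.0587  0.08  ] [0.5007 0.0085 0.08  ]
[ 0.5019 -0.0977  0.0711] [-0.0004  0.7039  0.7103 -0.0003]
turn [-0.06 -0.01  0.01] shift [-0.0003 -0.0004  0.0006]
```

View pics/ewc.png

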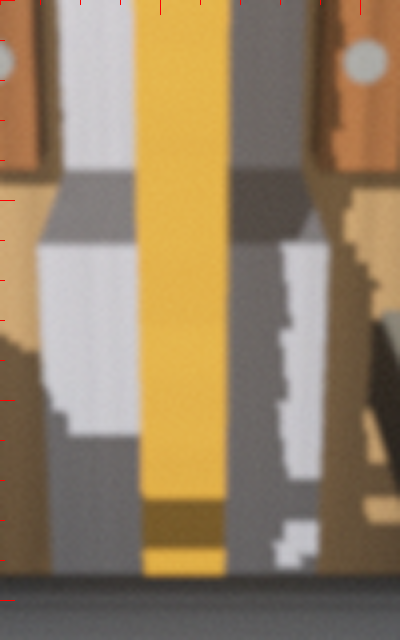

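The arm has settled on target, with the fin at crop columns 137–228 between the jaws and the sleeve's back edge at y ≈ -0.077. Closing now.

>>> {"fn": "jog_arm", "kwargs": {
  "steps": [0, 0, 0, 0, 0, 0, 0.2, 0, 0, 0, 0, 0, 0, 0.5, 0, 0, 0, 0, 0, 0, 0.8, 0, 0, 0, 0, 0, 0, 1, 0, 0, 0, 0, 0, 0, 1, 0, 0, 0, 0, 0, 0, 1, 0, 0, 0, 0, 0, 0, 1, 0, 0, 0, 0, 0, 0, 1],
  "squeeze": 60
}}

```text
clock: 11.0
ee_pos: [0.5016, -0.0977, 0.071]
tool_rot: [-0.001, 0.704, 0.71, -0.0]
force: [-1.4, -0.6, -0.4]
finger_gap: 0.125
```

>>> {"fn": "jog_arm", "kwargs": {
  "steps": [0, 0, 0, 0, 0, -0.004, 1, 0, 0, 0, 0, 0, -0.008, 1, 0, 0, 0, 0, 0, -0.013, 1, 0, 0, 0, 0, 0, -0.018, 1, 0, 0, 0, 0, 0, -0.024, 1, 0, 0, 0, 0, 0, -0.03, 1, 0, 0, 0, 0, 0, -0.035, 1, 0, 0, 0, 0, 0, -0.035, 1]
}}

```text
clock: 11.8
ee_pos: [0.5021, -0.0978, 0.1068]
tool_rot: [-0.0, 0.704, 0.71, -0.0]
force: [0.7, -0.8, -8.0]
finger_gap: 0.127
```

```bash
python3 look.py f scene; python3 -c "
from h import *
crop(np.load('fscene.npz'),120,100,310,230,4,'pics/fsc.png')"
```

```text
11.8 [ 0.5021 -0.0978  0.1068] [-0.0001  0.7039  0.7103 -0.0001] [ 0.6826 -0.775  -7.9883] [-0.0498  0.0364  0.0318] 0.12720047578402338
```

View pics/fsc.png

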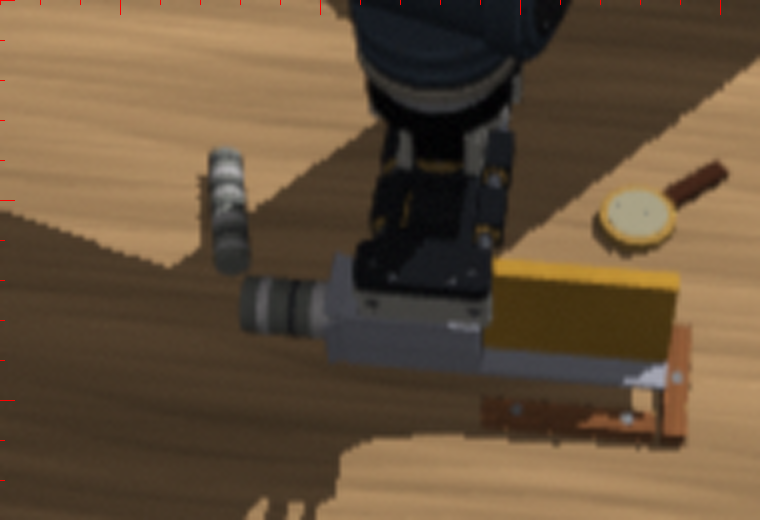

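View pics/fw.png

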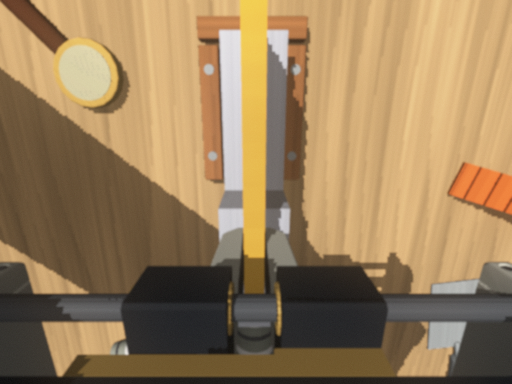

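```bash
python3 -c "
from h import *
s=np.load('fscene.npz')
im=dict(pixels=np.clip(s['pixels'].astype(int)*3,0,255).astype(np.uint8))
crop(im,340,130,460,310,4,'pics/fsb.png')
t=np.load('top0.npz')
im=dict(pixels=np.clip(t['pixels'].astype(int)*3,0,255).astype(np.uint8))
crop(im,60,95,180,290,3,'pics/tbb.png')
"
```

```text
(no output)
```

View pics/fsb.png

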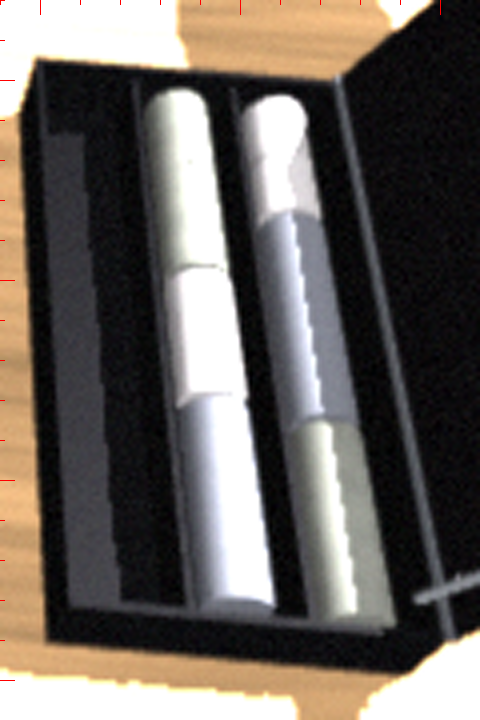

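View pics/tbb.png

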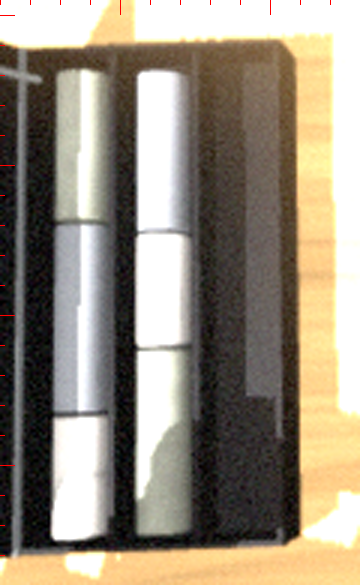

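```bash
python3 -c "
from h import *
t=np.load('top0.npz');s=np.load('fscene.npz');B=lambda u,v:(60+u/3,95+v/3);S=lambda u,v:(340+u/4,130+v/4)
for n,u in (('rowwall',280),('div1',196),('div2',113),('hinge',20)):print(n,[ray(t,B(u,v),.055) for v in (100,400)])
print('far/near ends z.055',ray(t,B(150,42),.055),ray(t,B(150,543),.055),'outer right z0',ray(t,B(299,300),0),ray(t,B(295,300),.055))
print('scene: rear left',ray(s,S(38,60),.055),'rear hinge',ray(s,S(338,77),.055),'front hinge',ray(s,S(450,635),.055),'front-left inner',ray(s,S(70,606),.055))
print(ray(s,S(190,606),.055),ray(s,S(135,85),.055))
for yaw in (0,):
  for o in ((.537,.287),(.543,.29)):
    f=lambda c,x,y,z:proj(c,(o[0]+x,o[1]+y,z))
    print(o,'top',[((f(t,x,y,z)-[60,95])*3).round(0) for x,y,z in ((.195,-.1,.055),(-.195,-.1,.055),(.195,-.1,0),(-.195,-.1,0),(-.195,.1,.055),(.195,.1,.055))])
    print('sc',[((f(s,x,y,z)-[340,130])*4).round(0) for x,y,z in ((.195,-.1,.055),(-.195,-.1,.055),(.195,-.1,0),(-.195,-.1,0),(-.195,.1,.055),(.195,.1,.055))])
"
```

```text
rowwall [array([0.6839, 0.2002, 0.055 ]), array([0.4516, 0.1995, 0.055 ])]
div1 [array([0.6852, 0.2656, 0.055 ]), array([0.453 , 0.2633, 0.055 ])]
div2 [array([0.6866, 0.3302, 0.055 ]), array([0.4543, 0.3263, 0.055 ])]
hinge [array([0.6881, 0.4025, 0.055 ]), array([0.4559, 0.3968, 0.055 ])]
far/near ends z.055 [0.7323 0.302  0.055 ] [0.347  0.2967 0.055 ] outer right z0 [0.5307 0.1984 0.    ] [0.5275 0.1882 0.055 ]
scene: rear left [0.351  0.1974 0.055 ] rear hinge [0.3421 0.3963 0.055 ] front hinge [0.7304 0.4011 0.055 ] front-left inner [0.7367 0.2015 0.055 ]
[0.7295 0.2653 0.055 ] [0.3654 0.2607 0.055 ]
(0.537, 0.287) top [array([297.,  39.]), array([296., 547.]), array([313.,  58.]), array([313., 535.]), array([ 29., 553.]), array([41., 45.])]
sc [array([ 42., 595.]), array([22., 49.]), array([ 20., 632.]), array([  5., 101.]), array([324.,  76.]), array([423., 635.])]
(0.543, 0.29) top [array([293.,  32.]), array([292., 538.]), array([309.,  51.]), array([309., 528.]), array([ 26., 545.]), array([38., 37.])]
sc [array([ 48., 606.]), array([27., 56.]), array([ 26., 643.]), array([ 10., 108.]), array([330.,  83.]), array([431., 646.])]
```

>>> {"fn": "jog_arm", "kwargs": {
  "steps": [0, 0, 0, 0, 0, -0.006, 1, 0, 0, 0, 0, 0, -0.016, 1, 0, 0, 0, 0, 0, -0.03, 1, 0, 0, 0, 0, 0, -0.046, 1, 0, 0, 0, 0, 0, -0.062, 1, 0, 0, 0, 0, 0, -0.078, 1, 0, 0, 0, 0, 0, -0.089, 1, 0, 0, 0, 0, 0, -0.094, 1]
}}

```text
clock: 12.7
ee_pos: [0.5021, -0.0978, 0.2014]
tool_rot: [0.0, 0.704, 0.71, -0.0]
force: [-0.9, -0.1, -8.2]
finger_gap: 0.124
```

Run:
```python
from h import *;from plant import *
o=get_obs();print(o['ee_pos'],o['force'],o['wrist_torque'],o['joints']);rel(o,[.54,.2325,.2],90.6)
```

```text
[ 0.5021 -0.0978  0.2014] [-0.8966 -0.0647 -8.2116] [-0.0937  0.0944 -0.0405] [-0.2833  0.324   1.7881 -0.0001  1.0294 -0.2923]
turn [ -0.     0.01 -90.08] shift [0.3299 0.0409 0.0014]
```

>>> {"fn": "jog_arm", "kwargs": {
  "steps": [0, 0, -1.5, 0.005, 0.001, 0, 1, 0, 0, -5, 0.015, 0.002, 0, 1, 0, 0, -10, 0.032, 0.004, 0, 1, 0, 0, -15, 0.052, 0.007, 0, 1, 0, 0, -20, 0.072, 0.01, 0, 1, 0, 0, -25, 0.092, 0.012, 0, 1, 0, 0, -29, 0.105, 0.014, 0, 1, 0, 0, -31, 0.112, 0.014, 0, 1]
}}

```text
clock: 13.5
ee_pos: [0.5149, 0.0156, 0.2007]
tool_rot: [-0.0, 0.487, 0.874, -0.0]
force: [0.6, -0.6, -8.4]
finger_gap: 0.125
```

Run:
```python
from h import *;from plant import *
o=get_obs();print(o['ee_pos'],o['force'],o['wrist_torque'],o['joints']);rel(o,[.54,.2325,.2],90.6)
```

```text
[0.5149 0.0156 0.2007] [ 0.568  -0.6049 -8.3766] [-0.1026  0.0306  0.0487] [-0.0601  0.3317  1.7791  0.0001  1.0319 -0.6145]
turn [ -0.02  -0.06 -58.84] shift [0.1712 0.1355 0.0007]
```

>>> {"fn": "jog_arm", "kwargs": {
  "steps": [0, 0, -1.5, 0.004, 0.003, 0, 1, 0, 0, -5, 0.013, 0.01, 0, 1, 0, 0, -10, 0.028, 0.022, 0, 1, 0, 0, -15, 0.044, 0.035, 0, 1, 0, 0, -20, 0.06, 0.048, 0, 1, 0, 0, -25, 0.076, 0.06, 0, 1, 0, 0, -29, 0.087, 0.069, 0, 1, 0, 0, -31, 0.092, 0.073, 0, 1]
}}

```text
clock: 14.3
ee_pos: [0.5284, 0.133, 0.2004]
tool_rot: [-0.001, 0.234, 0.972, -0.0]
force: [0.3, 0.3, -8.8]
finger_gap: 0.124
```

Run:
```python
from h import *;from plant import *
o=get_obs();print(o['ee_pos'],o['force'],o['wrist_torque'],o['joints']);rel(o,[.54,.2325,.19],90.6)
```

```text
[0.5284 0.133  0.2004] [ 0.2977  0.2664 -8.811 ] [ 0.0211 -0.0156  0.0001] [ 0.161   0.384   1.7027  0.0005  1.0563 -0.9374]
turn [ -0.01  -0.09 -27.68] shift [0.0349 0.0938 0.0104]
```

>>> {"fn": "jog_arm", "kwargs": {
  "steps": [0, 0, -1.5, 0.001, 0.004, 0, 1, 0, 0, -5, 0.005, 0.014, 0, 1, 0, 0, -10, 0.011, 0.03, 0, 1, 0, 0, -15, 0.018, 0.048, 0, 1, 0, 0, -20, 0.025, 0.066, 0.003, 1, 0, 0, -25, 0.031, 0.082, 0.006, 1, 0, -0.1, -27.5, 0.034, 0.092, 0.01, 1, 0, -0.1, -27.7, 0.035, 0.094, 0.01, 1]
}}

```text
clock: 15.1
ee_pos: [0.5399, 0.2329, 0.1895]
tool_rot: [-0.0, -0.006, 1.0, -0.0]
force: [-0.2, -0.9, -7.7]
finger_gap: 0.127
```

>>> {"fn": "jog_arm", "kwargs": {
  "steps": [0, 0, 0, 0, 0, 0, 1, 0, 0, 0, 0, 0, 0, 1]
}}

```text
clock: 15.3
ee_pos: [0.5399, 0.2322, 0.1895]
tool_rot: [-0.001, -0.005, 1.0, -0.0]
force: [-0.3, 0.1, -8.6]
finger_gap: 0.126
```

```bash
python3 look.py g scene top; python3 -c "
from h import *
for n,b in (('gtop',(40,90,200,300)),('gscene',(320,90,512,310))):
  t=np.load(n+'.npz')
  crop(dict(pixels=np.clip(t['pixels'].astype(int)*2,0,255).astype(np.uint8)),*b,3,'pics/'+n+'c.png')
"
```

```text
15.3 [0.5399 0.2322 0.1895] [-0.0006 -0.0047  1.     -0.0005] [-0.3188  0.1038 -8.6101] [0.0152 0.0297 0.0582] 0.12614223565011237
```

View pics/gtopc.png

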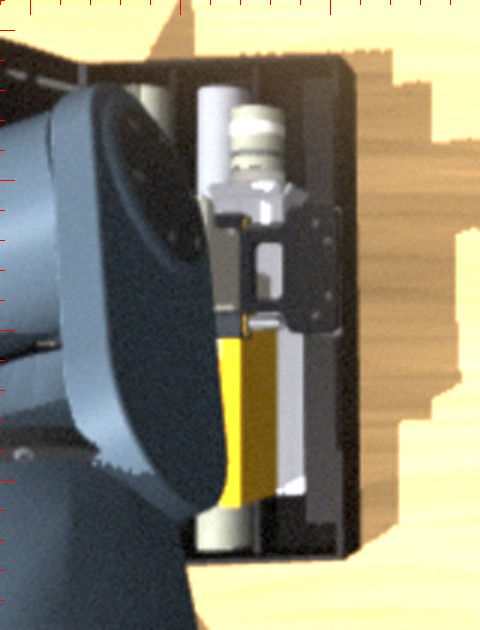

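View pics/gscenec.png

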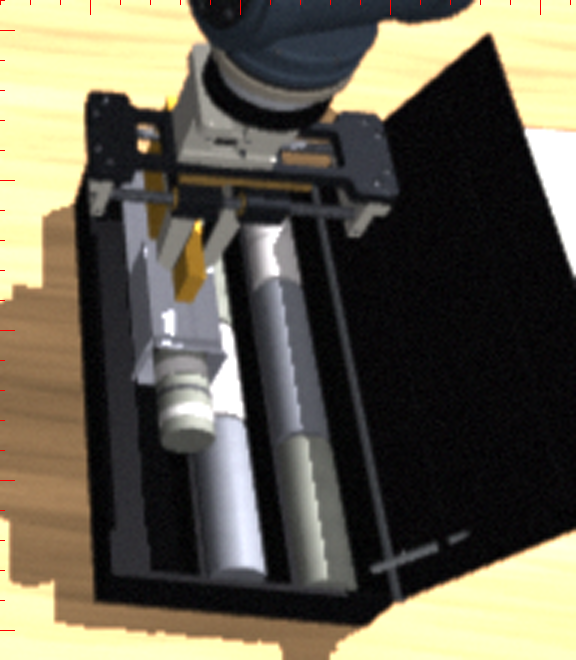

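View pics/gw.png

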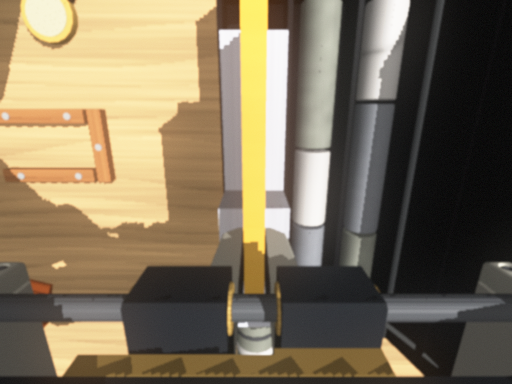

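Run:
```python
from h import *;from plant import *
w=np.load('gw.npz')
crop(dict(pixels=np.clip(w['pixels'].astype(int)*3,0,255).astype(np.uint8)),200,0,450,270,3,'pics/gwc.png')
for p in ((358,40),(338,200),(437,5),(396,260)): print(p,ray(w,p,.055))
s=np.load('gscene.npz');S=lambda u,v:(320+u/3,90+v/3)
print('core end centre scene @z.14',ray(s,S(188,432),.14),'fin end',ray(s,S(199,224),.1985))
# expected if home: end at x=.54+.128
for x in (.128,):
  print(((proj(s,(.54+x,.2322,.1185+.022))-[320,90])*3))
t=np.load('gtop.npz');T=lambda u,v:(40+u/3,90+v/3)
print('top core end',ray(t,T(257,105),.14),'lip',ray(t,T(255,182),.1685),'tail plate corner',ray(t,T(305,492),.1225))
o=get_obs();rel(o,[.54,.2325,.176],90.6)
```

```text
(358, 40) [0.3938 0.3269 0.055 ]
(338, 200) [0.5498 0.3243 0.055 ]
(437, 5) [0.3654 0.394  0.055 ]
(396, 260) [0.6233 0.4001 0.055 ]
core end centre scene @z.14 [0.664  0.2357 0.14  ] fin end [0.5286 0.2373 0.1985]
[183.4527 436.2686]
top core end [0.6716 0.2365 0.14  ] lip [0.6116 0.2278 0.1685] tail plate corner [0.4007 0.2063 0.1225]
turn [-0.04 -0.03 -0.03] shift [-0.      0.0002  0.0137]
```

View pics/gwc.png

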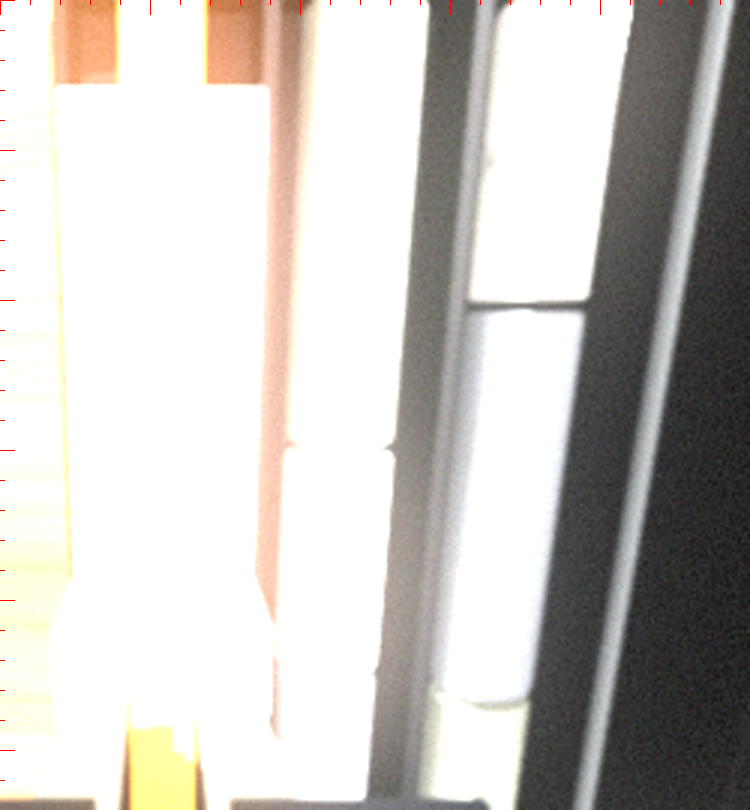

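>>> {"fn": "jog_arm", "kwargs": {
  "steps": [0, 0, 0, 0, 0, 0.003, 1, 0, 0, 0, 0, -0.001, 0.008, 1, 0, 0, 0, 0, -0.001, 0.012, 1, 0, 0, 0, 0, -0.001, 0.0135, 1, 0, 0, 0, 0, -0.001, 0.0135, 1, 0, 0, 0, 0, -0.001, 0.0135, 1, 0, 0, 0, 0, -0.001, 0.0135, 1, 0, 0, 0, 0, -0.001, 0.0135, 1]
}}

```text
clock: 16.25
ee_pos: [0.5401, 0.2314, 0.1764]
tool_rot: [-0.0, -0.005, 1.0, -0.0]
force: [-0.5, 0.4, -8.5]
finger_gap: 0.121
```

```bash
python3 look.py i scene
python3 - <<'E'
from h import *
w=np.load('iw.npz')
crop(w,200,0,310,270,3,'pics/iwc.png')
s=np.load('iscene.npz')
crop(dict(pixels=np.clip(s['pixels'].astype(int)*2,0,255).astype(np.uint8)),330,90,450,290,4,'pics/isc.png')
E
```

```text
16.25 [0.5401 0.2314 0.1764] [-0.0002 -0.005   1.     -0.0003] [-0.5042  0.4166 -8.473 ] [-0.0433  0.0876 -0.033 ] 0.1213391356398606
```

View pics/iwc.png

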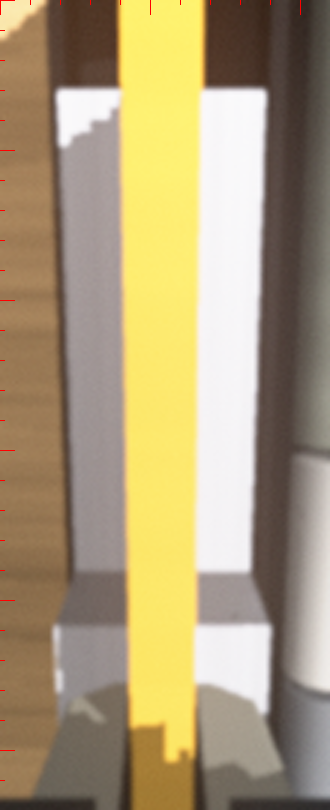

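View pics/isc.png

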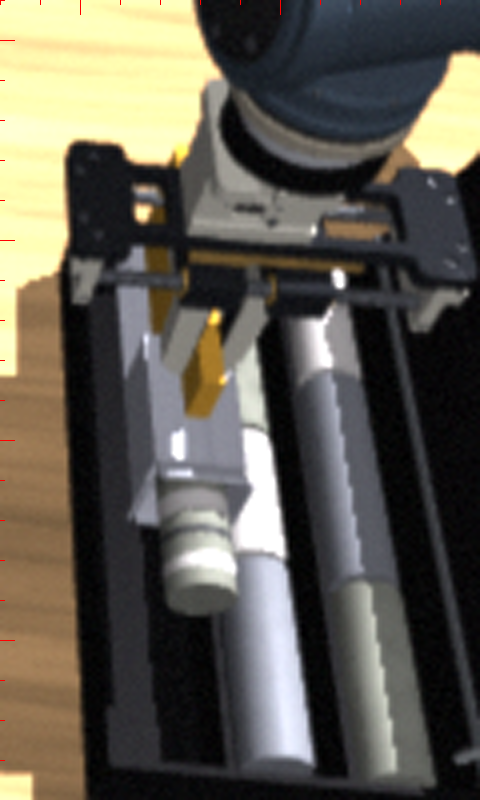

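Run:
```python
from h import *
w=np.load('iw.npz');s=np.load('iscene.npz')
for pitch in (0,.03,-.03):
  P=lambda c,x,y,z:proj(c,np.array([.5401-(np.cos(pitch)*(x+.037)-np.sin(pitch)*(z-.071)),.2314-y,.1764+np.sin(pitch)*(x+.037)+np.cos(pitch)*(z-.071)]))
  q=[(P(w,*p)-[200,0])*3 for p in ((.1,0,.004),(-.016,0,.004),(-.016,0,.048))]
  r=[(P(s,*p)-[330,90])*4 for p in ((-.165,0,.022),(-.07,0,.08),(-.111,-.029,.053))]
  print(pitch,np.array(q).round(0).tolist(),np.array(r).round(0).tolist())
```

```text
0 [[168.0, 87.0], [162.0, 567.0], [162.0, 622.0]] [[196.0, 594.0], [214.0, 380.0], [261.0, 479.0]]
0.03 [[168.0, 72.0], [162.0, 561.0], [162.0, 620.0]] [[193.0, 595.0], [213.0, 381.0], [260.0, 481.0]]
-0.03 [[168.0, 102.0], [162.0, 574.0], [162.0, 624.0]] [[198.0, 593.0], [214.0, 378.0], [263.0, 478.0]]
```

The measured rows (88, 573, 626) match the level model's predictions (87, 567, 622), and the core end at (201,592) matches the predicted (196,594). I'm handing it in.

Run:
```python
from plant import *
o=get_obs();print(o["qvel"],o["ee_pos"]);print(job_done());print(get_obs()["ee_pos"])
```

```text
[-0.00085327  0.00122716  0.00024946  0.00022523  0.00025814  0.0004639 ] [0.5400151  0.23137261 0.17635271]
the job is handed in; nothing more can be done
None
the job is handed in; nothing more can be done
```

The job is handed in: the gneiss core is home in the carrier, and the carrier is held level above the empty row of the core box. It took about 16 of the 51 s.

**Inserting the core:** I gripped the larger loose core 34 mm off centre, lifted it about 6 mm and lined it up with the mouth. I slid it in until it pushed back with 18 N, with the carrier against the dock's closed end. After I let go, the core's end measured 95.0 mm from the fin end (95 expected) and 64 mm from the mouth fold (65 expected).

**Lifting and placing:** I pinched the fin about 1 mm from the balance point with 60 N, lifted the carrier, turned it 90° and carried it over the box.

**Last checks before hand-in:**
- **Position:** the grasp point was at (0.540, 0.231, 0.176). That puts the carrier's underside about 50 mm above the rim.
- **Level:** the wrist picture matched a level carrier to about 0.01 rad.
- **Core:** the scene camera still showed the core home, within a couple of mm.
- **Weight:** the wrist force was steady at about 8.5 N, which is the weight of the carrier and core alone.
- **Other things:** nothing touched the spatula, wedge or lens as far as I could tell, but I did not re-measure their positions at the end.

**Disagreements:** my estimates of the row's centre line ranged from y = 0.230 to 0.2325, and the cameras differed by 2–3 mm in x. Both are well inside the tolerances.

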